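Hang a slatwall bin and stock it

TASK

Hang the empty grey bin from the bench on the slatwall panel, in the free stretch of the upper groove between the other hanging bin and the peg hook with the roll of parcel tape: tilt its front up, feed the upturned lip on its back into the groove and swing the bin down until it sits level with its back against the panel. Then put the marker and the small roll of sticky tape from the bench into it. Leave the other things where they are.

Things in the scene. Friction and masses are not known exactly. Their poses are not given: they have to be found in the camera images.
- panel: Fixed slatwall panel standing on the bench: 520 mm wide, 206 mm high, 34 mm thick, aluminium with white face boards, two full-width grooves. Flat dark feet reach 34 mm forward of the face, 230 mm either side of the middle. Origin on the bench under the middle of its face; x into the panel, square to the face, y along the grooves, z up. Place and yaw vary. The lower groove is not used.
- groove (a point): Lower front edge of the upper groove's mouth, midway along the panel, 150 mm above the bench; axes as the panel's. T slot: mouth in the face 22 mm high (z 0 to 22 mm here); the boards above and below it are 3 mm thick; the cavity behind them is 27 mm deep and reaches 16 mm above and below the mouth.
- bin_mid (a point): Centre, half-way up, of the loose bin, upright on the bench at the start: grey painted metal, open top, 146 long (x) x 64 wide (y) x 60 mm high, 3 mm walls and floor, 0.22 kg. x points to its back. Sides are flat and full height except the front 47 mm, which slopes down to a 36 mm front wall. Can be held across its sides here. Left alone when seated it sags forward up to 3 degrees.
- bin_lip (a point): Middle of the top edge of the loose bin's lip, at x +81, z +57 mm from bin_mid. Hook, 56 mm wide, 2.5 mm thick: from the top of the back (rear face x +73) a tongue, underside z +30, goes 9.5 mm back, then the lip turns up; 7 mm gap from rear face to lip. With the front about 40 degrees up the lip clears the mouth by 2 mm; seated, tongue rests on the mouth's lower edge, lip 5 mm up behind the board.
- hung_bin_mid (a point): Centre, half-way up, of the other bin, same in shape, that already hangs fixed in the upper groove; two glue sticks stand in it and rise 31 mm above its rim. It and the peg hook are about 175 mm either side of the groove's middle; which is left changes.
- hung_roll_mid (a point): Point on the arm of the fixed peg hook in the upper groove, 73 mm in front of the panel's face. A big roll of brown parcel tape (100 mm across, 48 mm wide) hangs on it, its centre 36 mm lower and 31 mm nearer the face. The arm ends in an upturned tip 104 mm from the face.
- pen_mid (a point): Centre of the marker pen lying on the bench, 135 mm long along y, 17 mm thick, 20 g. The bin's inside is 140 x 58 mm.
- tape_mid (a point): Centre of the small roll of sticky tape lying flat on the bench: a cream ring 46 mm across with a 25 mm hole, 19 mm high, 30 g.
- scissors: Scissors with red handles lying on the bench at the right, 199 mm long; not to be disturbed. Origin at the middle of its underside.
- gift_box: Empty brown cardboard box on the bench at the left, 234 x 144 x 62 mm; not to be disturbed. Origin at the middle of its underside.
Things that resemble listed ones, but are neither listed nor needed, are in the scene too. Leave any yellow look-alike of the part that bears bin_mid alone.

How it is judged:
On the way, in this order (a step that is already met when the one before it is completed fails the run):
1. the bin hangs seated in the upper groove, level, still without the marker and the tape (x of bin_lip in the frame of groove between 0.001 and 0.012 m and z of bin_lip in the frame of groove between 0.023 and 0.031 m and y of bin_lip in the frame of groove between -0.105 and 0.105 m and angle between bin_mid's own z axis and vertical below 0.09 rad and angle between the x axis of bin_mid and the x axis of groove, either way round below 0.12 rad and not (x of pen_mid in the frame of bin_mid between -0.073 and 0.073 m and y of pen_mid in the frame of bin_mid between -0.032 and 0.032 m and z of pen_mid in the frame of bin_mid between -0.03 and 0.032 m) and not (x of tape_mid in the frame of bin_mid between -0.073 and 0.073 m and y of tape_mid in the frame of bin_mid between -0.032 and 0.032 m and z of tape_mid in the frame of bin_mid between -0.03 and 0.032 m)), for 0.3 s.
2. the marker and the small roll of tape are in the bin (x of pen_mid in the frame of bin_mid between -0.073 and 0.073 m and y of pen_mid in the frame of bin_mid between -0.032 and 0.032 m and z of pen_mid in the frame of bin_mid between -0.03 and 0.032 m and x of tape_mid in the frame of bin_mid between -0.073 and 0.073 m and y of tape_mid in the frame of bin_mid between -0.032 and 0.032 m and z of tape_mid in the frame of bin_mid between -0.03 and 0.032 m), for 0.2 s.
At the end, for the whole second after the job is handed in: Bin hooked in the upper groove between the hanging bin and the peg hook (within 105 mm of the groove's middle), lip up behind the board above, upright within 5 and square to the panel within 7 degrees; centres of marker and small tape roll inside it, not above its rim; all at rest (all of step 2 and x of bin_lip in the frame of groove between 0.001 and 0.012 m and z of bin_lip in the frame of groove between 0.023 and 0.031 m and y of bin_lip in the frame of groove between -0.105 and 0.105 m and angle between bin_mid's own z axis and vertical below 0.09 rad and angle between the x axis of bin_mid and the x axis of groove, either way round below 0.12 rad and linear speed of each of bin, pen, tape below 0.02 m/s); the robot touches nothing.
It fails at once if the pair of scissors is pushed more than 30 mm (distance of scissors from where it was at the start of the episode above 0.03 m).
It fails at once if the gift box is pushed more than 30 mm (distance of gift_box from where it was at the start of the episode above 0.03 m).
It also fails if it takes over 72 s, if anything falls off the work surface, if the arm or the gripper's body presses on something with over 40 N, if the wrist force passes 120 N, or if a joint passes its speed limit or range.

ROBOT

A 6-joint arm with a two-finger parallel gripper is mounted at the origin on a cart in front of the work surface, level with it; the furniture and walls round the work are solid. World frame = base frame: x ahead of the robot, y to its left, z up, the work surface at z = 0. Lengths are in m, angles in rad, forces in N, time in s.
With the tool pointing down it reaches from about 0.35 to 0.8 m from the base axis. Payload 7.3 kg.
Tool frame: the origin (TCP) lies between the finger pads; the fingertips stand 25 mm ahead of it and the grasp point (between the pads) lies 6 mm ahead of it (r.tip_extent is the distance from the TCP to the fingertips, in m); z points along the fingers, y is the direction in which the jaws open and shut (so a half turn about z gives the same grasp; the last joint's range is limited). The gripper opens to 85 mm and grips with 20 to 120 N. Pads are 22 mm wide; open, the fingers measure 114 mm over their backs; the gripper's body (76 mm by 85 mm) begins 54 mm behind the grasp point. The pads swing forward as they close: fully open they stand 13 mm farther back than shut.
Start: joints at [-1.291, 0.342, 1.524, -0, 1.275, -0.146], TCP at [0.217, -0.478, 0.256] pointing down, gripper open.
Joint ranges: [-2.53, 2.53], [-0.77, 2.02], [0.04, 2.7], [-1, 4.14], [0.28, 2.66], [-3.11, 3.11]. Speed limits (rad/s): [2.57, 2.57, 3.14, 3.14, 3.14, 3.14].

INTERFACE

Orientations are given as a unit quaternion [x, y, z, w].
In Python, from workcell import r, command_gripper, optics gives the robot as it stands. The module is installed in compiled form; this text tells all that it offers. Calls block until the motion is done:
- r.reach(position, orientation): joint-space move of the TCP to a pose.
- r.move_straight(position, orientation=None, speed=0.15, max_force=None): straight line of the TCP; orientation=None keeps the orientation; speed is the mean speed in m/s. With max_force (N) it stops when the force on the tool has changed by that much, and returns True; else False.
- r.movej(angles): joint-space move.
- command_gripper(opening, force=None): finger opening in m; force is the grip in N (None keeps the last); returns when the fingers have stopped.
- r.hold(seconds).
- r.solve_ik(position, orientation): joint angles nearest the present ones, or None.
- r.read_state(): the state.
- optics.get_image(name): name is "scene" or "top"; returns (picture, depth): 400x640x3 uint8, red, green, blue; 400x640 float32, m along the optical axis (not along the pixel's ray), 0 where there is no reading.
- optics.camera_model(name): a dict with "K" (3x3 intrinsics, pixels), "R" (3x3) and "t" (3): a world point X has camera coordinates R X + t. Camera axes: x right, y down, z forward; pixel columns grow to the right and rows downward; lengths in m; the calibration is good to about 2 mm. A picture is of the moment at which its call begins. camera_model takes no time and is no camera call.
A pose or a line that the arm cannot do raises r.PlanningError and nothing moves.
- r.finish_job(): hands the job in, once; it reports no verdict.
The state is a dict: "time_s": time; "joint_positions": joint angles; "dq": joint speeds; "tau": joint torques, N m; "eef_pos": TCP position; "eef_rot": TCP orientation; "contact_force": force on the tool from outside, world axes, zero at the start; "torque": the same for the moment, N m; "grip_width": finger opening in m.
Only numpy, scipy, OpenCV 4.12 (cv2) and the standard library are available. Lean on these libraries where they do the work, as an engineer would, in place of code of your own. Each camera call takes 0.05 s, during which the arm holds its last target.

## Working session

There is one attempt and no reset: what is moved stays moved. The work goes in short steps, each a Python script; the robot and the scene stay as the last script left them, time stands still between calls to the robot, and variables do not carry over. Pictures are saved under pics/ and viewed, and the job is handed in when it is done.

```bash
mkdir -p pics; ls; cat > h.py <<'E'
import numpy as np, cv2
from workcell import r, command_gripper, optics
def snap(n,f):
    im,d=optics.get_image(n); cv2.imwrite('pics/%s.png'%f,im[:,:,::-1]); np.savez('pics/%s.npz'%f,im=im,d=d); return im,d
def cam(n):
    c=optics.camera_model(n); return np.array(c['K']),np.array(c['R']),np.array(c['t']).ravel()
def ray(n,uv,z):
    K,R,t=cam(n); uv=np.atleast_2d(uv); v=np.c_[uv,np.ones(len(uv))]@np.linalg.inv(K).T@R; o=-R.T@t
    return o+v*((z-o[2])/v[:,2])[:,None]
def cloud(n,d):
    K,R,t=cam(n); h,w=d.shape; u,v=np.meshgrid(np.arange(w),np.arange(h))
    P=np.stack([u,v,np.ones_like(u)],-1)@np.linalg.inv(K).T*d[...,None]
    return (P-t)@R
def proj(n,X):
    K,R,t=cam(n); c=np.atleast_2d(X)@R.T+t; p=c@K.T; return p[:,:2]/p[:,2:]
E
python3 - <<'E'
from h import *
for n in ('scene','top'):
    snap(n,n+'0'); K,R,t=cam(n); print(n,K.round(1).tolist(),R.round(3).tolist(),(-R.T@t).round(3))
s=r.read_state(); print(s)
E
```

```text
pics
scene [[485.1, 0.0, 316.8], [0.0, 485.1, 195.3], [0.0, 0.0, 1.0]] [[0.78, -0.625, 0.01], [-0.264, -0.344, -0.901], [0.567, 0.701, -0.433]] [-0.479 -1.324  0.902]
top [[509.5, 0.0, 326.6], [0.0, 509.5, 201.0], [0.0, 0.0, 1.0]] [[-0.187, -0.982, 0.016], [-0.82, 0.147, -0.553], [0.541, -0.116, -0.833]] [-0.549  0.166  1.785]
{'time_s': 0.1, 'joint_positions': array([-1.29103056e+00,  3.42648088e-01,  1.52491839e+00,  5.86518271e-06,
        1.27543417e+00, -1.45973567e-01]), 'dq': array([ 0.0007348 , -0.0029057 , -0.00211095, -0.00046858,  0.00039718,
        0.00068101]), 'tau': array([ 1.46338611e-03, -4.34444869e+01, -2.46490914e+01, -1.17504937e-04,
        4.72905755e-03,  1.54147057e-05]), 'eef_pos': array([ 0.2167639 , -0.47779769,  0.2556991 ]), 'eef_rot': array([ 9.77428616e-01,  2.11264773e-01, -4.42607328e-05, -7.02608689e-04]), 'contact_force': array([-0.06481958,  0.45348661, -0.25488186]), 'torque': array([0.06220916, 0.02282027, 0.04399244]), 'grip_width': 0.0851712005882777}
```

View pics/scene0.png

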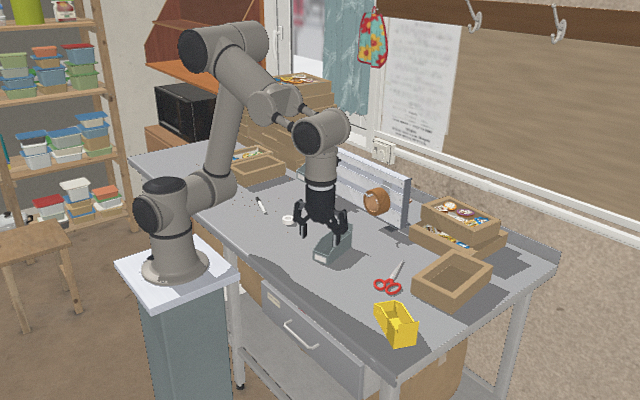

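View pics/top0.png

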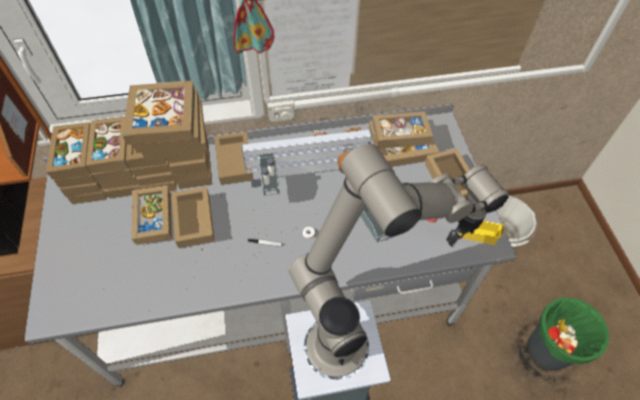

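The scene view shows the grey bin near (332,245), the pen at (260,205), the tape at (288,219) and the roll at (376,201). The top view shows the hung bin at (270,175), and the arm hides the loose bin. I'll zoom in and measure.

```bash
python3 - <<'E'
from h import *
a=np.load('pics/scene0.npz'); b=np.load('pics/top0.npz')
z=cv2.resize(a['im'][140:290,230:430],None,fx=4,fy=4,interpolation=cv2.INTER_CUBIC); cv2.imwrite('pics/z1.png',z[:,:,::-1])
z=cv2.resize(b['im'][110:270,230:430],None,fx=3.7,fy=3.7,interpolation=cv2.INTER_CUBIC); cv2.imwrite('pics/z2.png',z[:,:,::-1])
E
```

```text
(no output)
```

View pics/z1.png

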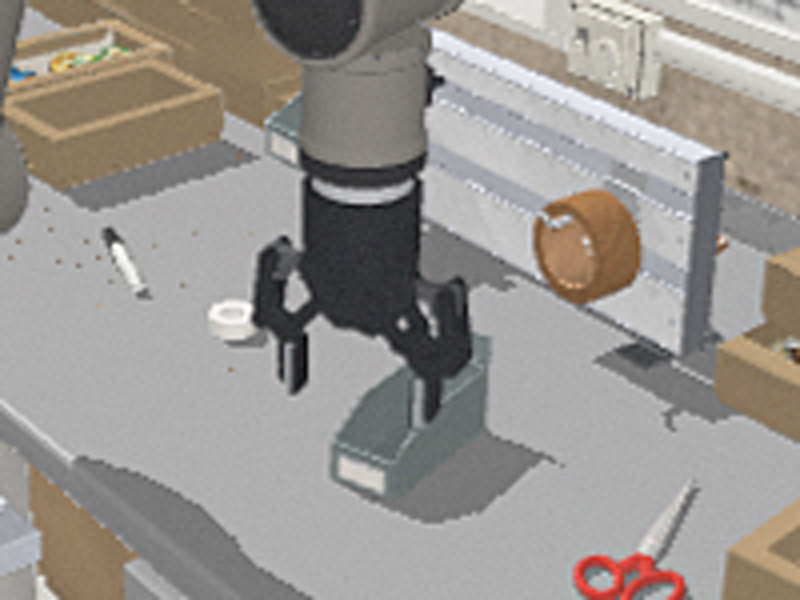

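View pics/z2.png

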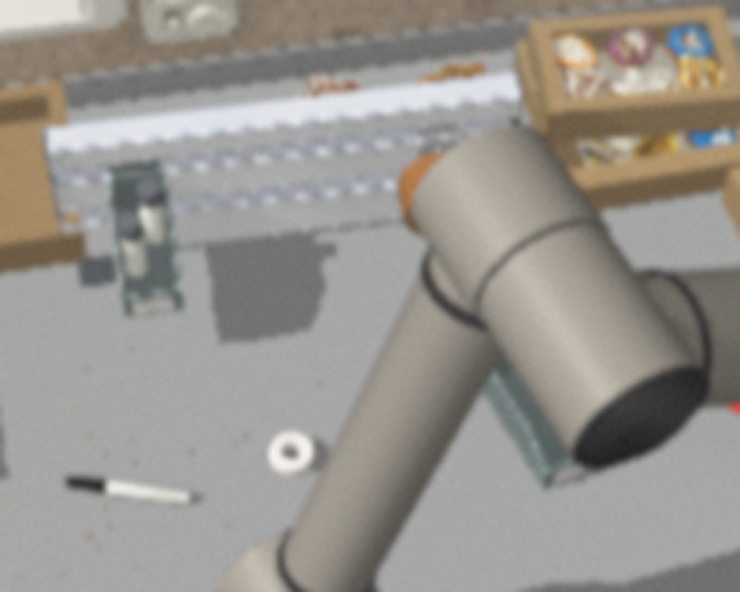

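```bash
python3 - <<'E'
from h import *
q=r.read_state()['joint_positions'].copy(); q[0]=-2.0
r.movej(q); print(r.read_state()['time_s'])
a,_=snap('scene','scene1'); b,_=snap('top','top1')
z=cv2.resize(a[140:290,230:430],None,fx=4,fy=4,interpolation=cv2.INTER_CUBIC); cv2.imwrite('pics/z3.png',z[:,:,::-1])
z=cv2.resize(b[110:270,230:430],None,fx=3.7,fy=3.7,interpolation=cv2.INTER_CUBIC); cv2.imwrite('pics/z4.png',z[:,:,::-1])
E
```

```text
1.4667
```

View pics/z3.png

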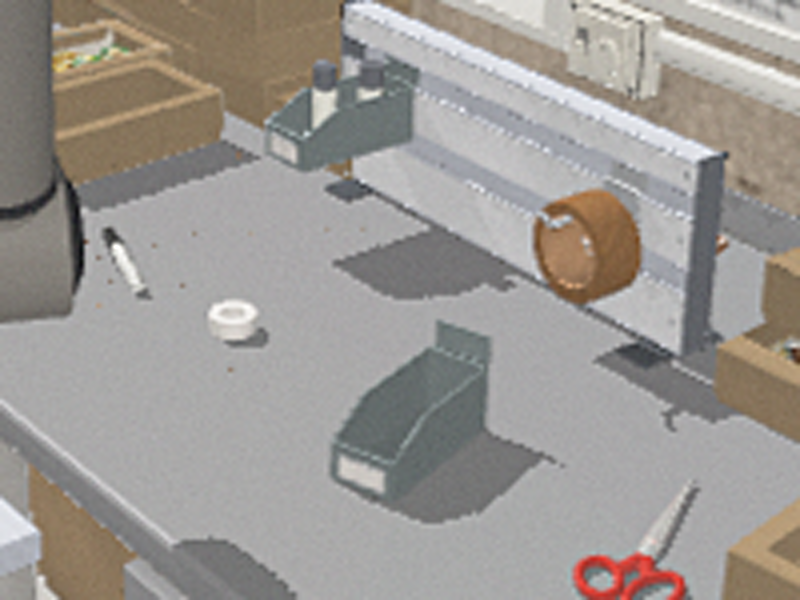

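View pics/z4.png

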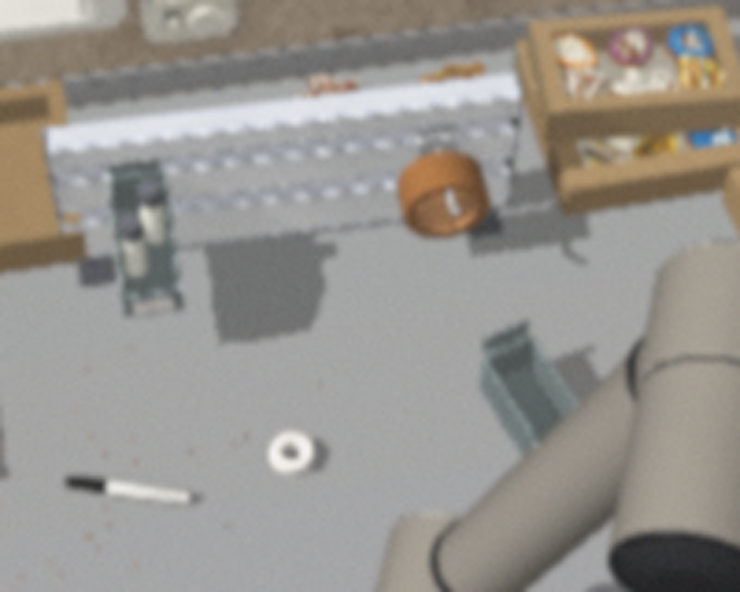

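The full bin is visible in the scene view at (312–352,220–265), as are the panel face, hung bin, roll, pen and tape. In the top view the elbow cuts off the bin's front. Next I'll fit geometry to the depth clouds.

```bash
python3 - <<'E'
from h import *
rng=np.random.default_rng(0)
for n in('scene','top'):
    D=np.load(f'pics/{n}1.npz'); P=cloud(n,D['d'].astype(float)); ok=D['d']>0
    hsv=cv2.cvtColor(D['im'],cv2.COLOR_RGB2HSV)
    m=ok&(P[...,2]>.02)&(P[...,2]<.2)&(P[...,0]>.3)&(P[...,0]<1.1)&(abs(P[...,1])<.6)&(hsv[...,1]<45)
    u0=[(abs(P[...,2])<.01)&ok]
    print(n,'bench z med',np.median(P[u0[0]][:,2]))
    Q=P[m]; best=0
    for _ in range(800):
        s=Q[rng.choice(len(Q),2)]; d=s[1,:2]-s[0,:2]; L=np.hypot(*d)
        if L<.15: continue
        nn=np.array([d[1],-d[0]])/L
        c=(abs((Q[:,:2]-s[0,:2])@nn)<.003).sum()
        if c>best: best=c;B=(nn,s[0,:2])
    nn,p0=B; 
    if nn[0]<0: nn=-nn
    I=Q[abs((Q[:,:2]-p0)@nn)<.004]; c=I[:,:2].mean(0); _,_,V=np.linalg.svd(I[:,:2]-c); nn=V[1]*np.sign(V[1][0]); t=np.array([-nn[1],nn[0]])
    off=c@nn; y=(I[:,:2])@t; print('normal',nn,np.degrees(np.arctan2(nn[1],nn[0])),'off',off,'n',len(I),'y range',np.percentile(y,[0,1,99,100]))
    # top surface z~.206
    Tm=ok&(abs(P[...,2]-.206)<.008)&(P[...,:2]@nn-off>-.005)&(P[...,:2]@nn-off<.045); 
    if Tm.sum(): q=P[Tm]; print('top: y',np.percentile(q[:,:2]@t,[.5,99.5]),'x',np.percentile(q[:,:2]@nn-off,[2,98]),'z',np.median(q[:,2]))
    z=I[:,2]; print('hist z',np.histogram(z,bins=np.arange(0.02,.2,.01))[0])
    # white small objs: tape, pen ; grey-green bin
    b=ok&(P[...,2]>.006)&(P[...,2]<.12)&(P[...,:2]@nn-off<-.12)&(P[...,0]>.1)&(P[...,0]<.8)&(abs(P[...,1])<.6)
    k,l,st,ce=cv2.connectedComponentsWithStats(b.astype(np.uint8))
    for i in range(1,k):
        if st[i,4]>25: q=P[l==i]; print(st[i],ce[i].round(1),'mean',q.mean(0).round(3),'min',q.min(0).round(3),'max',q.max(0).round(3))
E
```

```text
scene bench z med -0.0019487273433599723
normal [ 0.99973687 -0.0229388 ] -1.3144118349285279 off 0.7629677647324857 n 1723 y range [-0.3330187  -0.27431719  0.24582674  0.2542351 ]
top: y [-0.27608865  1.39148491] x [-0.00425551  0.03536521] z 0.2032558158725021
hist z [112 106 101  95  94  37   3  45  91 103 113 147 136  21  20 158 164]
[243 156  31  30 547] [255.1 170.7] mean [0.589 0.448 0.039] min [0.496 0.384 0.006] max [0.655 0.584 0.068]
[296 170  16  14 110] [302.9 177.2] mean [0.626 0.133 0.105] min [0.612 0.103 0.087] max [0.647 0.181 0.12 ]
[255 197  10  15  58] [259.8 203.9] mean [0.451 0.194 0.012] min [0.424 0.129 0.006] max [0.476 0.266 0.019]
[282 216  12   8  77] [287.6 219.2] mean [0.462 0.015 0.014] min [ 0.441 -0.01   0.007] max [0.488 0.041 0.021]
[312 220  41  44 928] [333.6 242.2] mean [ 0.467 -0.25   0.037] min [ 0.374 -0.306  0.006] max [ 0.547 -0.2    0.086]
[410 260  31  36 388] [423.  276.1] mean [ 0.546 -0.576  0.043] min [ 0.489 -0.6    0.006] max [ 0.63  -0.555  0.064]
[385 278  13  13  39] [389.5 282.9] mean [ 0.478 -0.505  0.008] min [ 0.44  -0.524  
[... 925 characters left out ...]
ax [ 0.522 -0.572  0.07 ]
[358 196  28  37 394] [369.7 212.1] mean [ 0.498 -0.239  0.042] min [ 0.408 -0.302  0.006] max [ 0.598 -0.2    0.091]
[172 202  42  46 791] [193.5 230.1] mean [0.535 0.463 0.05 ] min [0.483 0.392 0.006] max [0.653 0.553 0.074]
[157 208  16  33 348] [164.7 225.5] mean [0.579 0.574 0.044] min [0.528 0.555 0.006] max [0.655 0.6   0.068]
[457 220  12  19  90] [461.6 231.3] mean [ 0.354 -0.585  0.026] min [ 0.326 -0.6    0.006] max [ 0.412 -0.566  0.053]
[302 227  12  12  81] [307.8 232.6] mean [0.463 0.021 0.015] min [ 0.44  -0.002  0.006] max [0.493 0.045 0.029]
[247 239  34   8  98] [264.3 242.1] mean [0.453 0.198 0.013] min [0.424 0.137 0.006] max [0.478 0.265 0.026]
```

Panel yaw is about −1.2° and its face offset about 0.763, with both cameras within 1 mm; its height and width match the listed sizes. Now the bin pose, pen axis and tape centre.

```bash
python3 - <<'E'
from h import *
A={}
for n in('scene','top'):
    D=np.load(f'pics/{n}1.npz'); P=cloud(n,D['d'].astype(float)); P[...,2]+=.0018; ok=D['d']>0
    im=D['im'].astype(int)
    hsv=cv2.cvtColor(D['im'],cv2.COLOR_RGB2HSV)
    reg=ok&(P[...,2]>.006)&(P[...,2]<.095)&(P[...,0]>.3)&(P[...,0]<.62)&(P[...,1]>-.36)&(P[...,1]<-.15)
    k,l,st,ce=cv2.connectedComponentsWithStats(reg.astype(np.uint8)); i=1+st[1:,4].argmax()
    q=P[l==i]; hs=hsv[l==i]; print(n,len(q),'hsv',np.median(hs,0)); q=q[hs[:,1]>20]; A[n]=q
    for zr in ((.007,.03),(.03,.055),(.055,.065),(.065,.095)):
        s=q[(q[:,2]>zr[0])&(q[:,2]<zr[1])]
        if len(s)>8: 
            rc=cv2.minAreaRect(s[:,:2].astype(np.float32)); print(zr,len(s),np.round(rc[0],4),np.round(rc[1],4),round(rc[2],2))
    # tape & pen on plane: colour components
    g=(hsv[...,2]>205)&(hsv[...,1]<40)&(abs(P[...,2]-.012)<.02)&(P[...,0]>.4)&(P[...,0]<.52)&(P[...,1]>-.05)&(P[...,1]<.3)&ok
    k,l,st,ce=cv2.connectedComponentsWithStats(g.astype(np.uint8))
    for i in range(1,k):
        if st[i,4]>8: print('white',st[i],ce[i].round(1),P[l==i].mean(0).round(4), 'top ray',ray(n,ce[i],.019 if P[l==i][0,1]<.1 else .015).round(4))
q=np.concatenate([A['scene'],A['top']])
# lip: top points
for n in A:
    s=A[n][A[n][:,2]>.075]; print(n,'lip',len(s),s.mean(0).round(4)); c=s[:,:2].mean(0); _,S,V=np.linalg.svd(s[:,:2]-c); print(V[0],np.degrees(np.arctan2(V[0][1],V[0][0])), np.ptp((s[:,:2]-c)@V[0]))
rc=cv2.minAreaRect(q[:,:2].astype(np.float32)); print(rc)
np.save('binq.npy',q)
# side wall from scene
yaw=None
E
```

```text
scene 955 hsv [ 90.  19. 110.]
(0.007, 0.03) 96 [ 0.4586 -0.2552] [0.1511 0.0704] 17.56
(0.03, 0.055) 108 [ 0.4564 -0.2543] [0.1495 0.0691] 15.56
(0.055, 0.065) 47 [ 0.48   -0.2478] [0.1292 0.0658] 16.14
(0.065, 0.095) 33 [ 0.5126 -0.2601] [0.1022 0.0379] 51.1
white [258 201   8  11  29] [261.  205.8] [0.4444 0.1753 0.0139] top ray [[0.4413 0.17   0.015 ]]
white [282 215  12  10  76] [287.7 219.2] [0.4646 0.0178 0.0136] top ray [[0.4568 0.0067 0.019 ]]
top 420 hsv [ 86.  20. 123.]
(0.007, 0.03) 40 [ 0.4821 -0.2452] [0.0911 0.0649] 18.68
(0.03, 0.055) 92 [ 0.4791 -0.2459] [0.1092 0.0691] 17.48
(0.055, 0.065) 37 [ 0.485  -0.2431] [0.1069 0.0632] 17.75
(0.065, 0.095) 15 [ 0.4807 -0.2229] [0.0373 0.129 ] 80.14
white [303 227  11  11  80] [307.8 231.7] [0.4688 0.0204 0.0148] top ray [[0.4653 0.0209 0.019 ]]
white [259 240  21   5  42] [267.7 242.3] [0.4497 0.1845 0.0142] top ray [[0.4482 0.1844 0.015 ]]
scene lip 18 [ 0.5347 -0.2326  0.083 ]
[ 0.24286349 -0.97006047] -75.94439218430438 0.04446965231764122
top lip 2 [ 0.5347 -0.24    0.0777]
[-0.01058191 -0.99994401] -90.60631023865984 0.004232929402255845
((0.4633934497833252, -0.2525859773159027), (0.1645440310239792, 0.07246962934732437), 17.385526657104492)
```

```bash
python3 - <<'E'
from h import *
for n in('scene','top'):
    D=np.load(f'pics/{n}1.npz'); P=cloud(n,D['d'].astype(float)); P[...,2]+=.0018; ok=D['d']>0
    reg=ok&(P[...,2]>.007)&(P[...,2]<.095)&(P[...,0]>.3)&(P[...,0]<.62)&(P[...,1]>-.36)&(P[...,1]<-.15)
    k,l,st,ce=cv2.connectedComponentsWithStats(reg.astype(np.uint8)); i=1+st[1:,4].argmax()
    q=P[l==i]
    for yaw in (15,16,17,18,19):
        c,s=np.cos(np.radians(yaw)),np.sin(np.radians(yaw)); 
        x=q[:,0]*c+q[:,1]*s; y=-q[:,0]*s+q[:,1]*c
        hy,ey=np.histogram(y,bins=np.arange(-.43,-.33,.002)); hx,ex=np.histogram(x,bins=np.arange(.25,.5,.002))
        print(n,yaw,'ypk',[(round(ey[j]+.001,3),hy[j]) for j in np.sort(hy.argsort()[-4:])],'xpk',[(round(ex[j]+.001,3),hx[j]) for j in np.sort(hx.argsort()[-4:])],np.percentile(y,[1,99]).round(3),np.percentile(x,[1,99]).round(3))
    # rows of height slices for lip
    c,s=np.cos(np.radians(17)),np.sin(np.radians(17)); x=q[:,0]*c+q[:,1]*s; y=-q[:,0]*s+q[:,1]*c
    t=q[:,2]>.07; print('lip x',np.percentile(x[t],[5,50,95]),'y',np.percentile(y[t],[0,2,50,98,100]),q[t][:,2].max())
    g=ok&(P[...,2]>.006)&(P[...,2]<.03)&(P[...,0]>.4)&(P[...,0]<.5)&(P[...,1]>.1)&(P[...,1]<.3)
    k,l,st,ce=cv2.connectedComponentsWithStats(g.astype(np.uint8)); i=1+st[1:,4].argmax(); w=P[l==i]
    m=w[:,:2].mean(0); _,_,V=np.linalg.svd(w[:,:2]-m); a=(w[:,:2]-m)@V[0]; print('pen',m,np.degrees(np.arctan2(V[0][1],V[0][0])),a.min(),a.max(),'mid',m+V[0]*(a.min()+a.max())/2)
    # roll / hung bin in panel frame
    nn=np.array([.99978,-.0216]); tt=np.array([.0216,.99978]); og=.7633*nn-.0145*tt
    L=np.stack([(P[...,:2]-og)@nn,(P[...,:2]-og)@tt,P[...,2]],-1)
    h=ok&(L[...,0]<-.008)&(L[...,0]>-.2)&(L[...,2]>.07)&(L[...,2]<.25)
    for nm,mm in(('left',h&(L[...,1]>.1)&(L[...,1]<.26)),('right',h&(L[...,1]<-.1)&(L[...,1]>-.26)),('mid',h&(abs(L[...,1])<.09))):
        if mm.sum(): print(nm,mm.sum(),np.percentile(L[mm],[1,99],axis=0).round(3).tolist())
E
```

```text
scene 15 ypk [(np.float64(-0.395), np.int64(97)), (np.float64(-0.393), np.int64(118)), (np.float64(-0.335), np.int64(71)), (np.float64(-0.333), np.int64(105))] xpk [(np.float64(0.303), np.int64(41)), (np.float64(0.305), np.int64(33)), (np.float64(0.445), np.int64(36)), (np.float64(0.447), np.int64(33))] [-0.398 -0.329] [0.299 0.46 ]
scene 16 ypk [(np.float64(-0.401), np.int64(129)), (np.float64(-0.399), np.int64(105)), (np.float64(-0.341), np.int64(99)), (np.float64(-0.339), np.int64(113))] xpk [(np.float64(0.295), np.int64(34)), (np.float64(0.297), np.int64(41)), (np.float64(0.439), np.int64(37)), (np.float64(0.441), np.int64(31))] [-0.404 -0.336] [0.293 0.454]
scene 17 ypk [(np.float64(-0.407), np.int64(134)), (np.float64(-0.405), np.int64(71)), (np.float64(-0.347), np.int64(101)), (np.float64(-0.345), np.int64(102))] xpk [(np.float64(0.291), np.int64(50)), (np.float64(0.431), np.int64(36)), (np.float64(0.433), np.int64(33)), (np.float64(0.435), np.int64(32))] [-0.41  -0.342] [0.286 0.448]
scene 18 ypk [(np.float64(-0.415), np.int64(67)), (np.float64(-0.413), np.int64(126)), (np.fl
[... 2357 characters left out ...]
8)), (np.float64(-0.419), np.int64(41)), (np.float64(-0.359), np.int64(27)), (np.float64(-0.357), np.int64(40))] xpk [(np.float64(0.419), np.int64(20)), (np.float64(0.421), np.int64(37)), (np.float64(0.429), np.int64(15)), (np.float64(0.431), np.int64(19))] [-0.437 -0.352] [0.316 0.477]
lip x [0.43681201 0.44425822 0.4486098 ] y [-0.40620317 -0.40482329 -0.3776316  -0.35029382 -0.34982033] 0.09280891169497214
pen [0.45428754 0.19904523] 71.20985654282583 -0.06731102960029317 0.06789279376998028 mid [0.45438123 0.19932061]
left 532 [[-0.151, 0.139, 0.081], [-0.009, 0.203, 0.187]]
right 419 [[-0.082, -0.215, 0.07], [-0.009, -0.12, 0.161]]
mid 9 [[-0.011, -0.069, 0.077], [-0.008, 0.085, 0.211]]
```

Measurements used:

| Item | Position / orientation | Check |
|---|---|---|
| Bin mid | (0.457, −0.2535), yaw 17° | width and length match listed sizes |
| Pen | (0.453, 0.198), axis 71° | 135 mm long |
| Tape | (0.466, 0.020) | not size-checked; scene-view ray differs by about 15 mm, so I'm using the top view |
| Groove middle | (0.763, −0.031) | — |

Next I'll plan the hook path as a 2D section.

```bash
cat > plan.py <<'E'
import numpy as np, heapq, json
# bin section points (mid frame, mm), rear part
def seg(a,b,n=40): return np.linspace(a,b,n)
poly=[(-73,-30),(73,-30),(73,30),(82.5,30),(82.5,57),(80,57),(80,32.5),(73,32.5),(70,32.5),(-26,30),(-73,6),(-73,-30)]
B=np.concatenate([seg(a,b,max(2,int(np.hypot(b[0]-a[0],b[1]-a[1])/0.7))) for a,b in zip(poly[:-1],poly[1:])]).astype(float)
rects=[(0,3,-53,0),(0,3,22,56),(30,34,-16,38),(3,30,-53,-16),(3,30,38,56)]
def clear(x,z,th):   # x,z = mid in groove frame
    c,s=np.cos(th),np.sin(th)
    X=B[:,0]*c+B[:,1]*s+x; Z=-B[:,0]*s+B[:,1]*c+z
    m=1e9
    for x0,x1,z0,z1 in rects:
        dx=np.maximum(x0-X,X-x1); dz=np.maximum(z0-Z,Z-z1)
        d=np.where((dx>0)|(dz>0),np.hypot(np.maximum(dx,0),np.maximum(dz,0)),np.maximum(dx,dz)); m=min(m,d.min())
    return m
# state: lip-root(corner 76,31) position grid to keep ranges small
ref=np.array([78.,31.])
from functools import lru_cache
@lru_cache(None)
def cl(i,j,k):
    th=np.radians(k); c,s=np.cos(th),np.sin(th)
    return clear(i*.5-(ref[0]*c+ref[1]*s), j*.5-(-ref[0]*s+ref[1]*c), th)
start=(9,4,0)  # ref x 5-> mid x=-74? 
# seated: mid (-73,-30) -> ref (5,1); hover: ref (4,2) => mid (-74,-29)
start=(8,4,0)
if __name__=='__main__':
    print(cl(*start))
    D={start:0};prev={};h=[(0,start)]
    while h:
        d,u=heapq.heappop(h)
        if d>D[u]: continue
        if u[0]<-60: break
        for du in [(1,0,0),(-1,0,0),(0,1,0),(0,-1,0),(0,0,1),(0,0,-1),(-1,-1,0),(-1,0,1),(0,-1,1),(-1,-1,1),(-1,1,1),(0,1,1)]:
            v=tuple(np.add(u,du))
            if not(-64<=v[0]<=30 and -70<=v[1]<=40 and 0<=v[2]<=52): continue
            w=cl(*v)
            if w<.4: continue
            nd=d+np.linalg.norm(du)*(1+ (3/min(w,3.))**4)
            if nd<D.get(v,1e18): D[v]=nd;prev[v]=u;heapq.heappush(h,(nd,v))
    p=[u]
    while p[-1] in prev: p.append(prev[p[-1]])
    out=[]
    for a in p:
        th=np.radians(a[2]);c,s=np.cos(th),np.sin(th)
        out.append((a[0]*.5-(ref[0]*c+ref[1]*s), a[1]*.5-(-ref[0]*s+ref[1]*c), a[2], cl(*a)))
    for a,o in list(zip(p,out))[::4]+[(p[-1],out[-1])]: print(a[0]*.5,a[1]*.5,np.round(o,2).tolist())
    print(len(p),min(o[3] for o in out)); json.dump([list(map(float,o)) for o in out],open('path.json','w'))
E
timeout 500 python3 plan.py
```

```text
1.0
-30.5 -1.5 [-112.5, 16.42, 34.0, 13.02]
-28.5 -1.5 [-110.5, 16.42, 34.0, 11.16]
-26.5 -1.5 [-108.5, 16.42, 34.0, 9.36]
-24.5 -1.5 [-106.5, 16.42, 34.0, 7.66]
-22.5 -1.5 [-104.5, 16.42, 34.0, 6.15]
-20.5 -1.5 [-102.5, 16.42, 34.0, 4.98]
-18.5 -1.5 [-100.5, 16.42, 34.0, 3.83]
-16.5 -1.5 [-98.5, 16.42, 34.0, 3.08]
-14.5 -1.5 [-96.5, 16.42, 34.0, 3.06]
-12.5 -1.5 [-94.5, 16.42, 34.0, 3.14]
-10.5 0.0 [-92.5, 17.92, 34.0, 3.12]
-8.5 2.0 [-90.8, 18.48, 33.0, 3.25]
-6.5 4.0 [-89.33, 17.6, 31.0, 3.13]
-4.5 6.0 [-87.92, 15.25, 28.0, 2.9]
-2.5 6.0 [-86.37, 9.41, 24.0, 3.26]
-0.5 5.5 [-84.4, 3.05, 20.0, 3.05]
1.5 5.0 [-82.02, -3.3, 16.0, 3.39]
2.0 4.5 [-80.74, -9.61, 12.0, 3.2]
2.0 4.5 [-79.56, -15.34, 8.0, 3.33]
2.5 4.0 [-77.47, -21.48, 4.0, 2.76]
4.0 2.0 [-74.0, -29.0, 0.0, 1.0]
4.0 2.0 [-74.0, -29.0, 0.0, 1.0]
81 1.0
```

```bash
cat >> h.py <<'E'
from scipy.spatial.transform import Rotation as Rot
import json
PN=np.array([.99978,-.0216,0]); PT=np.array([.0216,.99978,0]); PYAW=np.arctan2(PN[1],PN[0])
G0=.7633*PN-.0145*PT+np.array([0,0,.150])
PHI=np.radians(30)
def binR(yaw,th):   # bin rot: yaw about z, front up by th
    return Rot.from_euler('z',yaw)*Rot.from_euler('y',th)
def toolRb(sgn=1,phi=PHI):   # tool in bin frame
    z=np.array([np.sin(phi),0,-np.cos(phi)]); y=np.array([0,sgn*1.,0]); x=np.cross(y,z)
    return Rot.from_matrix(np.c_[x,y,z])
TB=np.array([0,0,-.006])  # TCP offset = tool z * -6mm
def tcp(mid,Rb,sgn=1,phi=PHI):
    Rt=Rb*toolRb(sgn,phi); return mid+Rt.apply(TB),Rt.as_quat()
def panel(x,y,z): return G0+x*PN+y*PT+np.array([0,0,z])
E
python3 - <<'E'
from h import *
mid=np.array([.4571,-.2535,.03]); Y=np.radians(17)
for sgn in(1,-1):
    p,q=tcp(mid,binR(Y,0),sgn); print(sgn,'grasp',p,r.solve_ik(p,q))
    for o in json.load(open('path.json'))[::10]:
        x,z,th,c=o; p,q=tcp(panel(x/1e3,.005,z/1e3),binR(PYAW,np.radians(th)),sgn); s=r.solve_ik(p,q); print(th,p.round(3),None if s is None else s.round(2))
E
```

```text
1 grasp [ 0.45423109 -0.25437712  0.03519615] [-0.93034921  0.60028342  2.04227194  1.05565123  0.57157175  2.55519911]
34.0 [ 0.651 -0.024  0.172] [-0.15  0.68  1.19 -0.01  1.34 -1.7 ]
34.0 [ 0.656 -0.024  0.172] [-0.15  0.69  1.17 -0.01  1.35 -1.7 ]
34.0 [ 0.661 -0.024  0.172] [-0.15  0.7   1.15 -0.01  1.36 -1.69]
34.0 [ 0.666 -0.024  0.172] [-0.15  0.71  1.14 -0.01  1.37 -1.69]
34.0 [ 0.671 -0.024  0.174] [-0.15  0.72  1.12 -0.01  1.38 -1.69]
29.0 [ 0.674 -0.024  0.172] [-0.15  0.68  1.2   0.    1.25 -1.7 ]
20.0 [ 0.678 -0.024  0.159] [-0.16  0.62  1.36  0.03  0.99 -1.72]
10.0 [ 0.681 -0.024  0.143] [-0.17  0.57  1.53  0.08  0.69 -1.77]
0.0 [ 0.686 -0.024  0.126] [-0.18  0.56  1.69  0.21  0.38 -1.91]
-1 grasp [ 0.45423109 -0.25437712  0.03519615] [-0.93034921  0.60028342  2.04227194  1.05565123  0.57157175 -0.58639354]
34.0 [ 0.651 -0.024  0.172] [-0.15  0.68  1.19 -0.01  1.34  1.45]
34.0 [ 0.656 -0.024  0.172] [-0.15  0.69  1.17 -0.01  1.35  1.45]
34.0 [ 0.661 -0.024  0.172] [-0.15  0.7   1.15 -0.01  1.36  1.45]
34.0 [ 0.666 -0.024  0.172] [-0.15  0.71  1.14 -0.01  1.37  1.45]
34.0 [ 0.671 -0.024  0.174] [-0.15  0.72  1.12 -0.01  1.38  1.45]
29.0 [ 0.674 -0.024  0.172] [-0.15  0.68  1.2   0.    1.25  1.44]
20.0 [ 0.678 -0.024  0.159] [-0.16  0.62  1.36  0.03  0.99  1.42]
10.0 [ 0.681 -0.024  0.143] [-0.17  0.57  1.53  0.08  0.69  1.37]
0.0 [ 0.686 -0.024  0.126] [-0.18  0.56  1.69  0.21  0.38  1.23]
```

```bash
sed -i 's/np.radians(30)/np.radians(20)/' h.py; python3 - <<'E'
from h import *
mid=np.array([.4571,-.2535,.03]); Y=np.radians(17); S=-1
p,q=tcp(mid,binR(Y,0),S); tz=Rot.from_quat(q).apply([0,0,1])
print(r.solve_ik(p,q),r.solve_ik(p-.1*tz,q))
r.reach(p-.11*tz,q); print(r.read_state()['time_s'])
hit=r.move_straight(p,speed=.12,max_force=12); s=r.read_state(); print(hit,s['eef_pos']-p,s['contact_force'])
a,_=snap('scene','g0')
z=cv2.resize(a[170:290,270:410],None,fx=5,fy=5,interpolation=cv2.INTER_CUBIC); cv2.imwrite('pics/z5.png',z[:,:,::-1])
E
```

```text
[-0.83249319  0.57871319  1.96505078  0.64841908  0.53751064 -0.11088054] [-0.90349629  0.37818587  1.94199107  0.48593871  0.75131644  0.0237035 ]
3.8083
False [ 0.00011938 -0.00033724  0.00053925] [-0.63359082 -1.32128747  0.11023893]
```

View pics/z5.png

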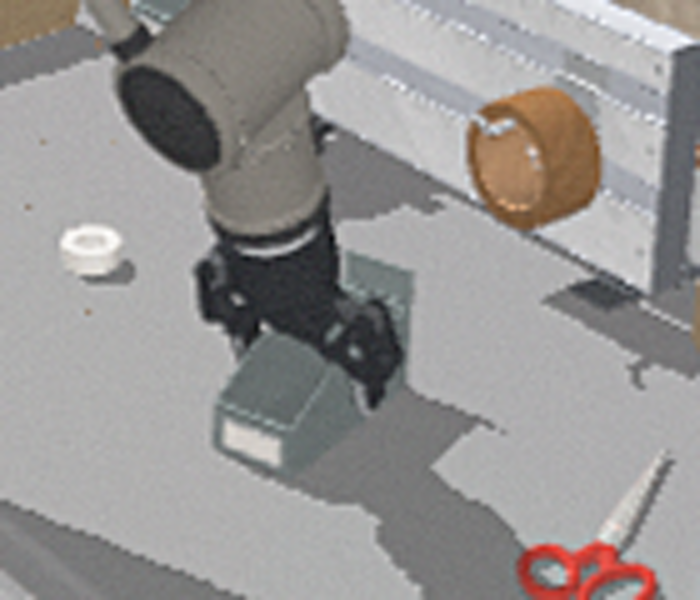

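The fingers straddle the bin around its middle, with the right finger at about (345,247) in scene pixels. I'll close, lift and check.

```bash
python3 - <<'E'
from h import *
Y=np.radians(17); S=-1
command_gripper(.05,60); s=r.read_state(); print(s['grip_width'],s['contact_force'],s['eef_pos'])
p=s['eef_pos'].copy(); p[2]+=.2
r.move_straight(p,speed=.2); s=r.read_state(); print(s['time_s'],s['grip_width'],s['contact_force'],s['eef_pos'])
# standoff, level, in front of the panel with lip at upper board height
q0,q=tcp(panel(-.17,.005,.010),binR(PYAW,0),S)
r.reach(q0,q); s=r.read_state(); print(s['time_s'],s['eef_pos']-q0,s['contact_force'])
for n in('scene','top'):
    a,_=snap(n,'h0'+n)
    z=a[140:260,250:400] if n=='scene' else a[110:230,230:390]
    z=cv2.resize(z,None,fx=5,fy=5,interpolation=cv2.INTER_CUBIC); cv2.imwrite('pics/z6%s.png'%n,z[:,:,::-1])
E
```

```text
0.06323663017542128 [-2.46236857 -0.14215811  5.04953164] [ 0.45531471 -0.25454147  0.03652454]
6.4167 0.06364813811778425 [ 0.09397385  0.71072983 -2.21188107] [ 0.45475179 -0.2540475   0.23526413]
7.4917 [-0.0002228  -0.00059225 -0.00039107] [-0.09109322 -0.11316596 -1.80198323]
```

View pics/z6scene.png

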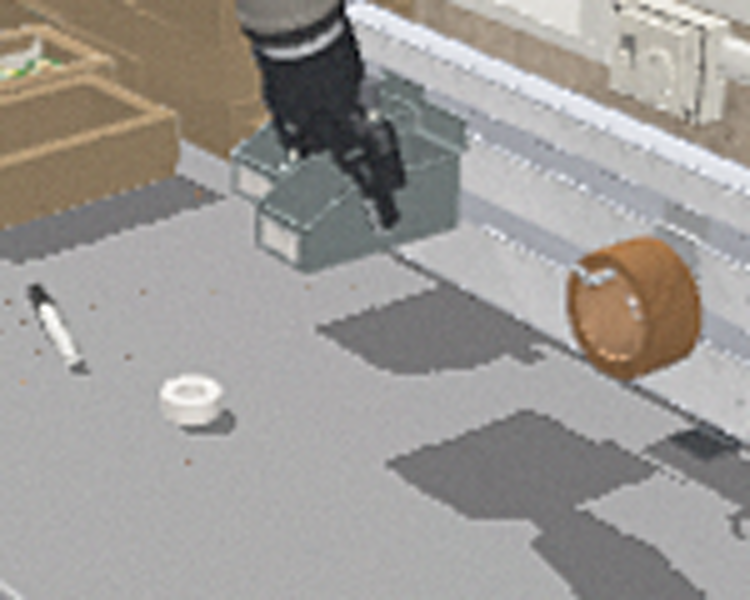

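View pics/z6top.png

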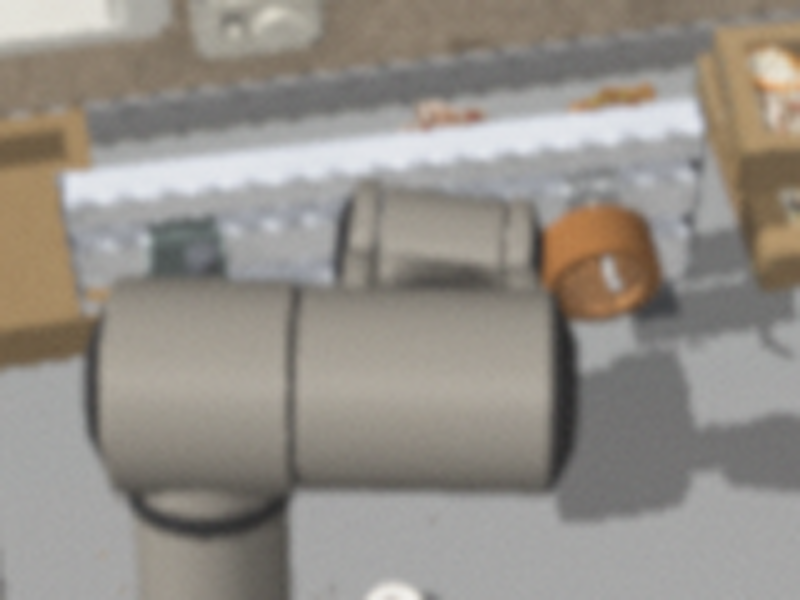

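The bin is held clear of everything. I'll check its in-hand pose from the depth (pitch, x, z) against the nominal.

```bash
python3 - <<'E'
from h import *
D=np.load('pics/h0scene.npz'); P=cloud('scene',D['d'].astype(float)); P[...,2]+=.0018
s=r.read_state(); Rt=Rot.from_quat(s['eef_rot']); Rb=Rt*toolRb(-1).inv(); mid=s['eef_pos']-Rt.apply(TB); print('nominal mid',mid,Rb.as_euler('ZYX',degrees=True))
L=Rb.inv().apply((P-mid).reshape(-1,3)).reshape(P.shape)
ok=(D['d']>0)
sm=ok&(abs(L[...,1]+.032)<.006)&(abs(L[...,0])<.1)&(abs(L[...,2])<.06)
q=L[sm]; print('side n',len(q),'y med',np.median(q[:,1]))
A=np.c_[q[:,0],q[:,2],np.ones(len(q))]; print('side plane',np.linalg.lstsq(A,q[:,1],rcond=None)[0])
# lower edge by x column bins
for x0 in np.arange(-.07,.075,.02):
    c=q[(q[:,0]>x0)&(q[:,0]<x0+.02)]
    if len(c)>3: print(round(x0+.01,3),len(c),'zmin',np.percentile(c[:,2],3).round(4),'zmax',np.percentile(c[:,2],97).round(4))
fr=ok&(abs(L[...,0]+.073)<.008)&(abs(L[...,1])<.028)&(L[...,2]<.004)&(L[...,2]>-.028); f=L[fr]; print('front x',len(f),np.median(f[:,0]),np.linalg.lstsq(np.c_[f[:,1],f[:,2],np.ones(len(f))],f[:,0],rcond=None)[0])
lp=ok&(L[...,2]>.036)&(L[...,2]<.07)&(abs(L[...,0]-.081)<.012)&(abs(L[...,1])<.04); f=L[lp]; print('lip',len(f),np.median(f,0),f.max(0),f.min(0))
E
```

```text
nominal mid [ 0.59292454 -0.02371234  0.16012116] [-1.3307737  -0.00331808 -0.01117892]
side n 370 y med -0.03131529062670794
side plane [ 0.0003152  -0.00216963 -0.03138481]
-0.06 44 zmin -0.0304 zmax 0.0143
-0.04 57 zmin -0.028 zmax 0.0562
-0.02 64 zmin -0.0286 zmax 0.0517
0.0 22 zmin -0.0299 zmax 0.0104
0.02 47 zmin -0.0301 zmax 0.0236
0.04 56 zmin -0.0285 zmax 0.0308
0.06 51 zmin -0.0308 zmax 0.0297
0.08 16 zmin -0.0216 zmax 0.0423
front x 71 -0.0731383064755749 [-0.00909535  0.02103404 -0.07255631]
lip 42 [8.02491550e-02 8.97465816e-05 4.55082221e-02] [0.08713635 0.02464083 0.05559061] [ 0.07217371 -0.02624298  0.03605179]
```

In-hand pose is level and nominal to about 1 mm. Next I'll touch the lip gently on the upper board to get the panel distance exactly.

```bash
python3 - <<'E'
from h import *
S=-1
def P(x,z): return tcp(panel(x,.005,z),binR(PYAW,0),S)
r.move_straight(*P(-.17,-.010),speed=.15)
r.move_straight(*P(-.095,-.010),speed=.15)
r.hold(.2); f0=r.read_state()['contact_force']
hit=r.move_straight(*P(-.070,-.010),speed=.015,max_force=4)
s=r.read_state(); Rt=Rot.from_quat(s['eef_rot']); mid=s['eef_pos']-Rt.apply(TB)
print(hit,s['time_s'],s['contact_force']-f0,'mid x in panel',(mid-G0)@PN,'z',mid[2]-.15)
p=s['eef_pos']-PN*.02; r.move_straight(p,speed=.1)
E
```

```text
True 9.6333 [-0.71421545 -1.42310201  0.69667087] mid x in panel -0.08413036699762741 z -0.011512225449407443
```

```bash
python3 - <<'E'
from h import *
S=-1
def P(x,z): return tcp(panel(x,.005,z),binR(PYAW,0),S)
r.move_straight(*P(-.090,-.010),speed=.1); r.hold(.2); f0=r.read_state()['contact_force']
for k in range(1,18):
    r.move_straight(*P(-.090+k*.0008,-.010),speed=.02)
    s=r.read_state(); Rt=Rot.from_quat(s['eef_rot']); mid=s['eef_pos']-Rt.apply(TB); d=s['contact_force']-f0
    print((-.090+k*.0008).__round__(4),'act',((mid-G0)@PN).round(4),(mid[2]-.15).round(4),d.round(1))
    if d@PN<-6: break
print(s['time_s'])
r.move_straight(*P(-.105,-.010),speed=.1)
E
```

```text
-0.0892 act -0.0892 -0.0099 [-0.8 -1.3 -0.6]
-0.0884 act -0.0884 -0.01 [-0.7 -1.4 -1.1]
-0.0876 act -0.0876 -0.01 [-0.5 -1.4 -0.8]
-0.0868 act -0.0867 -0.01 [ 0.6  0.1 -0.2]
-0.086 act -0.0859 -0.01 [ 0.9 -1.  -1.4]
-0.0852 act -0.0851 -0.01 [ 0.4 -0.7 -1. ]
-0.0844 act -0.0844 -0.01 [ 0.1 -0.7 -0.9]
-0.0836 act -0.0835 -0.01 [ 0.4 -0.9 -1.7]
-0.0828 act -0.0833 -0.0102 [-3.9 -1.7  0. ]
-0.082 act -0.0832 -0.0104 [-8.9 -2.   2.9]
12.975
```

Contact is at mid x = −83.4 mm against the −82.5 expected, so I shift x by −0.9 mm. z gets +0.9 mm from the grasp reading. Now I'll tilt and feed the lip in along the planned path, force-guarded.

```bash
cat >> h.py <<'E'
DX,DZ=-.0009,.0009
def B(x,z,th,y=.005): return tcp(panel(x+DX,y,z+DZ),binR(PYAW,np.radians(th)),-1)
def where():
    s=r.read_state(); Rt=Rot.from_quat(s['eef_rot']); mid=s['eef_pos']-Rt.apply(TB); e=(Rt*toolRb(-1).inv()).as_euler('ZYX',degrees=True)
    return s['time_s'],((mid-G0)@PN-DX).round(4),((mid-G0)@PT).round(4),(mid[2]-.15-DZ).round(4),e.round(2),s['contact_force'].round(1)
E
python3 - <<'E'
from h import *
path=json.load(open('path.json'))
r.move_straight(*B(-.17,-.01,0),speed=.15)
r.reach(*B(-.14,path[0][1]/1e3,34))
x,z,th,_=path[0]; r.move_straight(*B(x/1e3,z/1e3,th),speed=.1); r.hold(.2); print(where())
for i in (16,28,36):
    x,z,th,_=path[i]; hit=r.move_straight(*B(x/1e3,z/1e3,th),speed=.03,max_force=8); print(i,path[i],hit,where())
    if hit: break
for n in('scene',):
    a,_=snap(n,'i0'+n); z=a[140:220,270:370]
    z=cv2.resize(z,None,fx=7,fy=7,interpolation=cv2.INTER_CUBIC); cv2.imwrite('pics/z7%s.png'%n,z[:,:,::-1])
E
```

```text
(15.4833, np.float64(-0.113), np.float64(0.005), np.float64(0.0167), array([-1.24, 34.01,  0.  ]), array([ 0.6,  0.5, -3.1]))
16 [-104.4999106668864, 16.416881721511967, 34.0, 6.148136296361054] False (15.9, np.float64(-0.1044), np.float64(0.005), np.float64(0.0162), array([-1.23, 34.01,  0.  ]), array([ 0.2, -0.2, -1.8]))
28 [-98.4999106668864, 16.416881721511967, 34.0, 3.078348306715106] False (16.25, np.float64(-0.0984), np.float64(0.005), np.float64(0.0163), array([-1.24, 34.  ,  0.  ]), array([ 0.1, -1.1, -2.6]))
36 [-94.4999106668864, 16.416881721511967, 34.0, 3.1417207972948127] False (16.5333, np.float64(-0.0944), np.float64(0.005), np.float64(0.0163), array([-1.24, 34.  ,  0.  ]), array([ 0.3, -0.1, -2.5]))
```

View pics/z7scene.png

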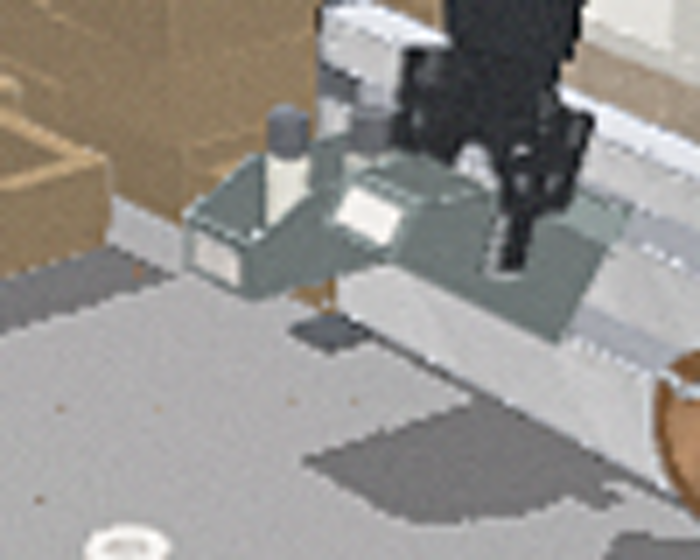

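The picture shows the bin tilted with its lip entering the groove at about (359,170) in scene pixels, with no contact force. I'll swing it down.

```bash
python3 - <<'E'
from h import *
path=json.load(open('path.json'))
for i in list(range(40,80,4))+[80]:
    x,z,th,_=path[i]; hit=r.move_straight(*B(x/1e3,z/1e3,th),speed=.03,max_force=9); w=where(); print(i,np.round(path[i],1).tolist(),hit,w[1:4],w[4][1],w[5])
    if hit: break
print(w[0])
a,_=snap('scene','j0'); z=cv2.resize(a[140:220,270:370],None,fx=7,fy=7,interpolation=cv2.INTER_CUBIC); cv2.imwrite('pics/z8.png',z[:,:,::-1])
E
```

```text
40 [-92.5, 17.9, 34.0, 3.1] False (np.float64(-0.0923), np.float64(0.005), np.float64(0.0181)) 33.97 [ 0.1 -0.3 -1.7]
44 [-90.8, 18.5, 33.0, 3.2] False (np.float64(-0.0909), np.float64(0.005), np.float64(0.0187)) 33.0 [ 0.4 -0.4 -2.7]
48 [-89.3, 17.6, 31.0, 3.1] False (np.float64(-0.0896), np.float64(0.005), np.float64(0.018)) 31.04 [-1.  -0.8 -1.7]
52 [-87.9, 15.2, 28.0, 2.9] False (np.float64(-0.0884), np.float64(0.0051), np.float64(0.0156)) 28.1 [-0.3 -0.2 -2.2]
56 [-86.4, 9.4, 24.0, 3.3] False (np.float64(-0.0866), np.float64(0.005), np.float64(0.0096)) 24.11 [ 0.8 -0.3 -2.5]
60 [-84.4, 3.0, 20.0, 3.0] False (np.float64(-0.0844), np.float64(0.0049), np.float64(0.0033)) 20.09 [-0.2  0.1 -2. ]
64 [-82.0, -3.3, 16.0, 3.4] False (np.float64(-0.082), np.float64(0.005), np.float64(-0.003)) 16.08 [-0.2  0.  -1.6]
68 [-80.7, -9.6, 12.0, 3.2] False (np.float64(-0.0807), np.float64(0.005), np.float64(-0.0093)) 12.07 [ 0.2 -0.7 -2.2]
72 [-79.6, -15.3, 8.0, 3.3] False (np.float64(-0.0794), np.float64(0.005), np.float64(-0.015)) 8.08 [-0.2 -0.2 -2.5]
76 [-77.5, -21.5, 4.0, 2.8] False (np.float64(-0.0773), np.float64(0.0049), np.float64(-0.0211)) 4.07 [ 0.5 -0.3 -1.3]
80 [-74.0, -29.0, 0.0, 1.0] False (np.float64(-0.0736), np.float64(0.0049), np.float64(-0.0286)) 0.03 [-0.5 -0.1 -1.4]
20.175
```

View pics/z8.png

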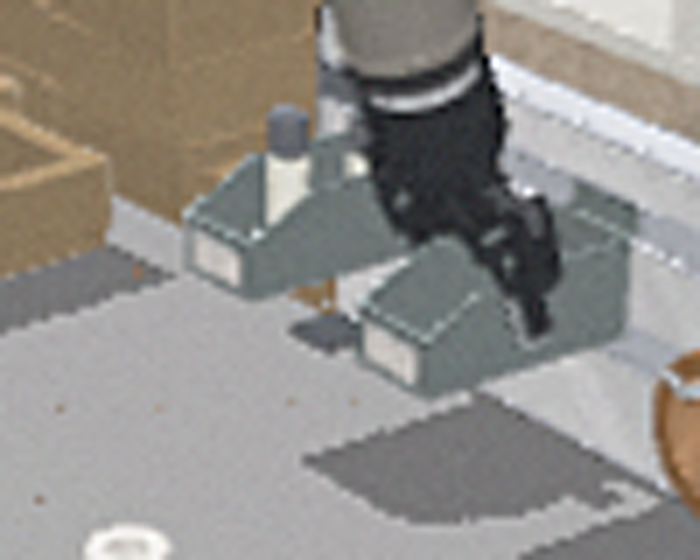

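The swing went smoothly, and the bin is now level at the same height as the hung one. I'll lower it into contact, release and back out.

```bash
python3 - <<'E'
from h import *
hit=r.move_straight(*B(-.0735,-.032,0),speed=.01,max_force=4); print(hit,where())
command_gripper(.085); r.hold(.3); print(where(),r.read_state()['grip_width'])
s=r.read_state(); tz=Rot.from_quat(s['eef_rot']).apply([0,0,1])
hit=r.move_straight(s['eef_pos']-tz*.13,speed=.15,max_force=8); print(hit,where())
p=np.array([.466,.020,.2]); # toward tape, tool down, jaws along world y
Rt=Rot.from_matrix(np.c_[[0,1,0],[1,0,0],[0,0,-1]])
print(r.solve_ik(p,Rt.as_quat()),r.solve_ik(p,(Rt*Rot.from_euler('z',np.pi)).as_quat()))
D=snap('scene','k0'); a=D[0]; z=cv2.resize(a[140:220,270:370],None,fx=7,fy=7,interpolation=cv2.INTER_CUBIC); cv2.imwrite('pics/z9.png',z[:,:,::-1])
E
```

```text
True (20.5083, np.float64(-0.0732), np.float64(0.0049), np.float64(-0.0305), array([-1.22, -0.06, -0.02]), array([-2.1,  0.2,  5.2]))
(21.1583, np.float64(-0.0743), np.float64(0.0051), np.float64(-0.0323), array([-1.23,  0.15,  0.02]), array([0.2, 0.1, 0. ])) 0.0851904201209756
False (22.175, np.float64(-0.1188), np.float64(0.0051), np.float64(0.089), array([-1.23,  0.24,  0.03]), array([ 0.3,  0.2, -0.5]))
[-1.21647005e-01  2.93716153e-01  1.76466639e+00 -4.44089210e-16
  1.08321011e+00 -1.21647005e-01] [-1.21647005e-01  2.93716153e-01  1.76466639e+00 -4.44089210e-16
  1.08321011e+00  3.01994565e+00]
```

View pics/z9.png

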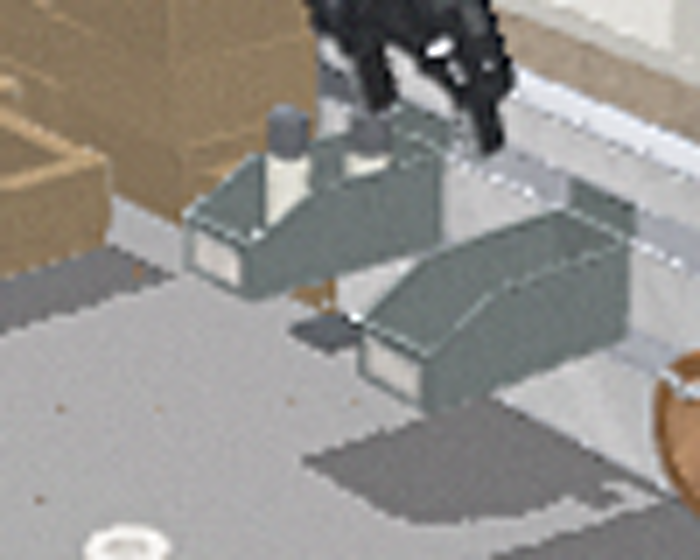

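The bin hangs on its own, with the lip in the groove behind the upper board. I'll measure its hanging pose, then go for the pen.

```bash
python3 - <<'E'
from h import *
D=np.load('pics/k0.npz'); P=cloud('scene',D['d'].astype(float)); P[...,2]+=.0018; ok=D['d']>0
mid=panel(-.073,.005,-.030); Rb=binR(PYAW,0)
L=Rb.inv().apply((P-mid).reshape(-1,3)).reshape(P.shape)
q=L[ok&(abs(L[...,1]+.032)<.007)&(abs(L[...,0])<.09)&(abs(L[...,2])<.07)]
print('side y',np.median(q[:,1]),np.linalg.lstsq(np.c_[q[:,0],q[:,2],np.ones(len(q))],q[:,1],rcond=None)[0])
xs,zs=[],[]
for x0 in np.arange(-.07,.07,.02):
    c=q[(q[:,0]>x0)&(q[:,0]<x0+.02)]
    if len(c)>3: xs.append(x0+.01);zs.append(np.percentile(c[:,2],4)); print(round(x0+.01,3),np.percentile(c[:,2],[4,96]).round(4))
print('bottom slope deg',np.degrees(np.polyfit(xs,zs,1)[0]))
f=L[ok&(abs(L[...,0]+.073)<.01)&(abs(L[...,1])<.026)&(L[...,2]<.002)&(L[...,2]>-.03)]; print('front x',len(f),np.median(f[:,0]), 'y',np.median(f[:,1]))
l=L[ok&(L[...,2]>.04)&(L[...,2]<.07)&(abs(L[...,0]-.081)<.015)&(abs(L[...,1])<.03)]; print('lip',len(l),np.median(l,0),l.max(0))
# pen pick IK
a=np.radians(71.3)
for sg in(1,-1):
    y=sg*np.array([np.sin(a),-np.cos(a),0]); z=np.array([0,0,-1.]); R=Rot.from_matrix(np.c_[np.cross(y,z),y,z]); print('pick',sg,r.solve_ik([.453,.198,.027],R.as_quat()))
    Rt=binR(PYAW,np.radians(15))*toolRb(sg,0); print('place',sg,r.solve_ik(mid+[0,0,.02],Rt.as_quat()))
E
```

```text
side y -0.03232155304095372 [ 0.00416999 -0.00578124 -0.03232151]
-0.06 [-0.0354  0.009 ]
-0.04 [-0.0364  0.0191]
-0.02 [-0.0331  0.0269]
0.0 [-0.0302  0.0234]
0.02 [-0.0329  0.0271]
0.04 [-0.0305  0.0281]
0.06 [-0.0281  0.0302]
0.08 [-0.0687  0.064 ]
bottom slope deg -6.371589314516995
front x 65 -0.07448208040791005 y -0.002052809710653654
lip 62 [ 0.07434768 -0.00285953  0.05655143] [0.08162597 0.02987861 0.06978077]
pick 1 [ 2.56904629e-01  6.01526665e-01  1.86175971e+00 -4.44089210e-16
  6.78306283e-01  5.83281199e-01]
place 1 [-0.1340507   0.90271763  0.85933334 -0.02911598  1.63973233 -1.68145074]
pick -1 [ 2.56904629e-01  6.01526665e-01  1.86175971e+00 -4.44089210e-16
  6.78306283e-01 -2.55831145e+00]
place -1 [-0.1340507   0.90271763  0.85933334 -0.02911598  1.63973233  1.46014192]
```

The sag is about 3.3° from the lower edge, leaving out the contaminated last bin (the raw fit of −6.4° includes it). That matches the stated "up to 3 degrees". Now the pen pick.

```bash
python3 - <<'E'
from h import *
a=np.radians(71.3); y=np.array([np.sin(a),-np.cos(a),0]); z=np.array([0,0,-1.]); R=Rot.from_matrix(np.c_[np.cross(y,z),y,z]); q=R.as_quat()
s=r.read_state(); r.move_straight([.50,.0,s['eef_pos'][2]+.02],speed=.3)
r.reach([.453,.198,.10],q)
command_gripper(.05)
hit=r.move_straight([.453,.198,.0275],speed=.15,max_force=10); print(hit,r.read_state()['time_s'])
command_gripper(.0,40); s=r.read_state(); print(s['grip_width'],s['eef_pos'],s['contact_force'])
r.move_straight([.453,.198,.22],speed=.25); s=r.read_state(); print(s['time_s'],s['grip_width'])
D=snap('scene','p0'); im=cv2.resize(D[0][130:230,220:340],None,fx=6,fy=6,interpolation=cv2.INTER_CUBIC); cv2.imwrite('pics/z10.png',im[:,:,::-1])
E
```

```text
False 24.9583
0.013870742955959546 [0.45364098 0.19817311 0.02857954] [-1.52394836  0.15802344  6.34962055]
26.2833 0.013760325063148176
```

View pics/z10.png

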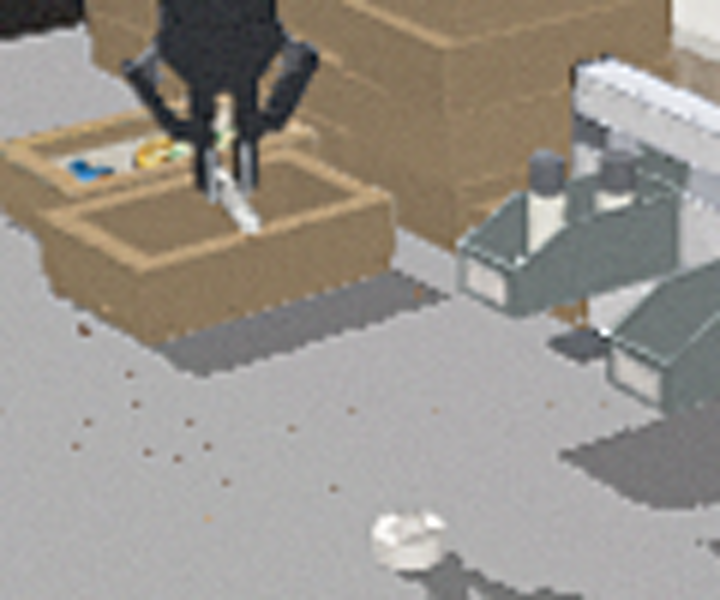

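The pen is held near its middle: in the crop it shows below and in front of the fingers, and the width reads 13.9 mm. I'll carry it over the bin and check it's centred in the hand.

```bash
cat >> h.py <<'E'
PO=.0205
RP=binR(PYAW,np.radians(15))*toolRb(1,0)
def penpose(x,y,z): return panel(x,y,z)-RP.apply([0,0,PO]),RP.as_quat()
E
python3 - <<'E'
from h import *
s=r.read_state(); q=s['eef_rot']
r.move_straight([.48,.05,.27],speed=.3)
r.reach(*penpose(-.11,.005,.11)); s=r.read_state(); print(s['time_s'],s['grip_width'])
a,d=snap('scene','p1'); im=cv2.resize(a[120:220,260:380],None,fx=6,fy=6,interpolation=cv2.INTER_CUBIC); cv2.imwrite('pics/z11.png',im[:,:,::-1])
c=panel(-.11,.005,.11); P=cloud('scene',d.astype(float)); P[...,2]+=.0018
L=RP.inv().apply((P-c).reshape(-1,3)).reshape(P.shape) # tool frame: x along pen
m=(d>0)&(abs(L[...,1])<.015)&(abs(L[...,2])<.015)&(abs(L[...,0])<.1); f=L[m]; print(len(f),f.min(0),f.max(0),np.median(f,0)); print(np.histogram(f[:,0],bins=np.arange(-.08,.085,.01)))
ax=RP.apply([1,0,0]); print('toolx dir',ax, 'ends px',proj('scene',[c-ax*.0675,c,c+ax*.0675]))
E
```

```text
28.725 0.013973448909790692
114 [-0.06438715 -0.01434548 -0.01462248] [0.07869129 0.01498299 0.00825574] [ 0.01516862 -0.00504299 -0.00136109]
(array([ 0,  2,  6,  7,  7,  7,  2,  4, 12, 14,  9, 11, 11,  9,  9,  4]), array([-8.00000000e-02, -7.00000000e-02, -6.00000000e-02, -5.00000000e-02,
       -4.00000000e-02, -3.00000000e-02, -2.00000000e-02, -1.00000000e-02,
       -4.16333634e-17,  1.00000000e-02,  2.00000000e-02,  3.00000000e-02,
        4.00000000e-02,  5.00000000e-02,  6.00000000e-02,  7.00000000e-02,
        8.00000000e-02]))
toolx dir [-0.96570047  0.02086372  0.25881905] ends px [[346.68510844 151.69172654]
 [333.73548153 150.90927996]
 [320.15522099 150.08872902]]
```

View pics/z11.png

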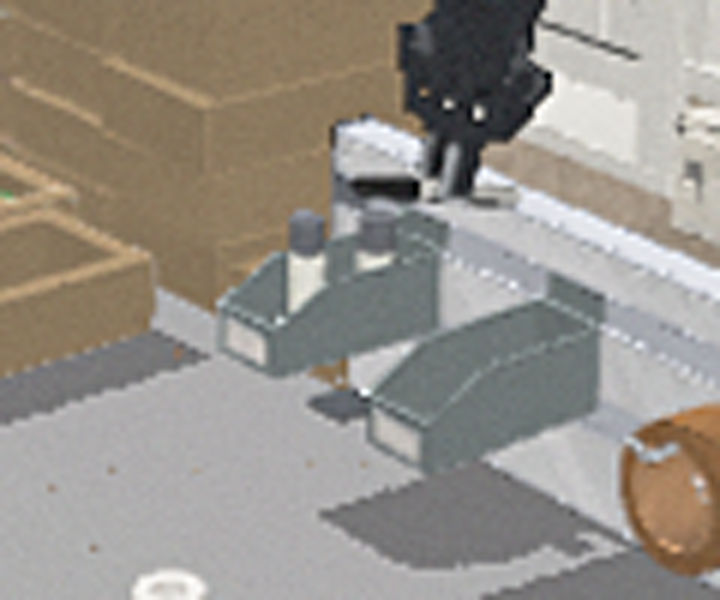

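The cap end shows at scene px ≈319 and the other at ≈346, against predictions of 320.2 and 346.7, so it's centred within about 4 mm. I'll lower it into the bin.

```bash
python3 - <<'E'
from h import *
r.move_straight(*penpose(-.078,.005,.11),speed=.15)
r.move_straight(*penpose(-.078,.005,.03),speed=.15,max_force=6)
hit=r.move_straight(*penpose(-.078,.005,-.028),speed=.05,max_force=4); s=r.read_state()
print(hit,s['time_s'],s['eef_pos']-penpose(-.078,.005,-.028)[0],s['contact_force'])
a,d=snap('scene','p2'); im=cv2.resize(a[120:220,260:380],None,fx=6,fy=6,interpolation=cv2.INTER_CUBIC); cv2.imwrite('pics/z12.png',im[:,:,::-1])
E
```

```text
False 31.1333 [ 2.01218805e-04 -3.61288736e-05  4.71900408e-04] [ 1.45000503 -0.04867052 -0.40478981]
```

View pics/z12.png

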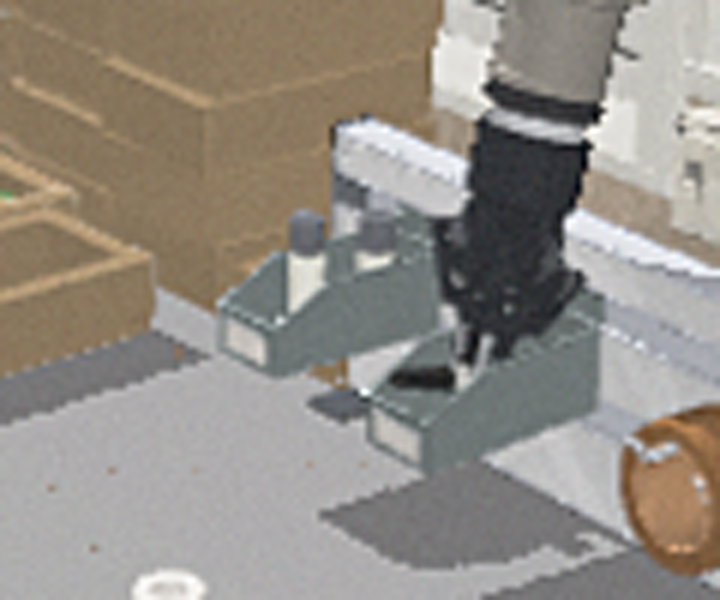

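The pen is in the bin, with its cap end just inside the front wall at about (327,183). I'll open slightly, withdraw and fetch the tape.

```bash
python3 - <<'E'
from h import *
command_gripper(.026,30); r.hold(.2); s=r.read_state(); print(s['contact_force'])
tz=RP.apply([0,0,1]); p=s['eef_pos']-tz*.06
hit=r.move_straight(p,speed=.1,max_force=5); print(hit)
p=p+np.array([-.04,0,.08]); r.move_straight(p,speed=.25)
Rt=Rot.from_matrix(np.c_[[0,-1,0],[-1,0,0],[0,0,-1]])  # jaws along world x
for k in(1,-1):
    y=k*PN; z=np.array([0,0,-1.]); R=Rot.from_matrix(np.c_[np.cross(y,z),y,z]); print(k,r.solve_ik([.466,.02,.028],R.as_quat()),r.solve_ik(panel(-.09,.005,.03),R.as_quat()))
a,d=snap('scene','p3'); im=cv2.resize(a[140:240,260:380],None,fx=6,fy=6,interpolation=cv2.INTER_CUBIC); cv2.imwrite('pics/z13.png',im[:,:,::-1]); print(r.read_state()['time_s'])
E
```

```text
[ 0.14910495 -0.3135913   0.15585254]
False
1 [-1.21647005e-01  5.67953867e-01  1.93832106e+00 -4.44089210e-16
  6.35317722e-01 -1.00045613e-01] [-1.49413068e-01  6.76395771e-01  1.17314587e+00 -4.44089210e-16
  1.29205101e+00 -1.27811675e-01]
-1 [-1.21647005e-01  5.67953867e-01  1.93832106e+00 -4.44089210e-16
  6.35317722e-01  3.04154704e+00] [-1.49413068e-01  6.76395771e-01  1.17314587e+00 -4.44089210e-16
  1.29205101e+00  3.01378098e+00]
32.9667
```

View pics/z13.png

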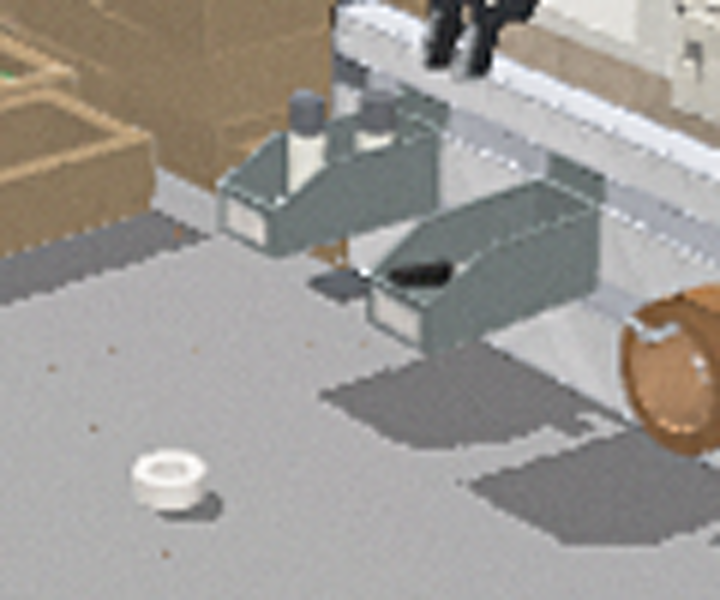

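The pen lies in the bin, cap near (330,185). Tape next.

```bash
python3 - <<'E'
from h import *
z=np.array([0,0,-1.]); R=Rot.from_matrix(np.c_[np.cross(PN,z),PN,z]); q=R.as_quat()
s=r.read_state(); r.move_straight([.52,.0,s['eef_pos'][2]],speed=.3)
r.reach([.466,.020,.12],q); command_gripper(.085)
hit=r.move_straight([.466,.020,.028],speed=.12,max_force=8); print(hit)
command_gripper(.03,30); s=r.read_state(); print(s['grip_width'],s['eef_pos'],s['contact_force'],s['time_s'])
r.move_straight([.466,.020,.28],speed=.25)
tcpz=.0185
def T(x,z): return panel(x,.005,z)+np.array([0,0,tcpz])
r.reach(T(-.12,.10),q); r.move_straight(T(-.068,.10),speed=.2)
print(r.read_state()['grip_width'],r.read_state()['time_s'])
a,d=snap('scene','t0'); im=cv2.resize(a[120:220,260:380],None,fx=6,fy=6,interpolation=cv2.INTER_CUBIC); cv2.imwrite('pics/z14.png',im[:,:,::-1])
E
```

```text
False
0.04455737996679498 [0.46632151 0.01997631 0.02880361] [-1.51586282  0.74137694  6.96954049] 37.0917
0.04475001556772887 39.4167
```

View pics/z14.png

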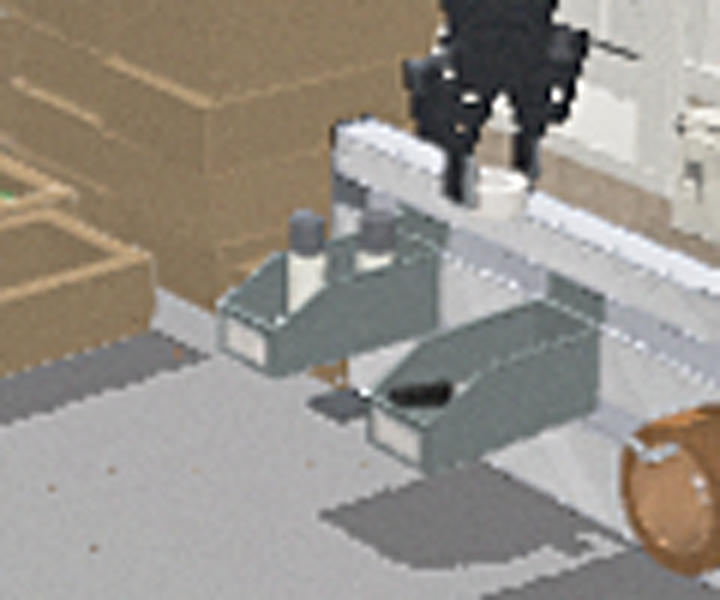

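```bash
python3 - <<'E'
from h import *
D=np.load('pics/t0.npz'); d=D['d'].astype(float); P=cloud('scene',d); P[...,2]+=.0018
c=panel(-.068,.005,.10); L=Rot.from_euler('z',PYAW).inv().apply((P-c).reshape(-1,3)).reshape(P.shape)
hsv=cv2.cvtColor(D['im'],cv2.COLOR_RGB2HSV)
m=(d>0)&(abs(L[...,0])<.04)&(abs(L[...,1])<.045)&(abs(L[...,2])<.02)&(hsv[...,2]>170)
f=L[m]; print(len(f),np.percentile(f,[2,50,98],axis=0).round(4)); print('px',np.argwhere(m).mean(0)[::-1],'pred',proj('scene',c))
print(proj('scene',c+PT*.01)-proj('scene',c))
E
```

```text
70 [[-0.0262 -0.025  -0.0118]
 [-0.0071 -0.0137  0.0039]
 [ 0.017   0.0163  0.0113]]
px [342.51428571 152.2       ] pred [[342.15764009 151.10979461]]
[[-1.67770487 -0.74004261]]
```

The tape is centred in the hand within about 2 mm. I'll lower and release it.

```bash
python3 - <<'E'
from h import *
def T(x,z): return panel(x,.006,z)+np.array([0,0,.0185])
r.move_straight(T(-.068,.03),speed=.12,max_force=6)
hit=r.move_straight(T(-.068,-.018),speed=.05,max_force=4); s=r.read_state(); print(hit,s['eef_pos']-T(-.068,-.018),s['contact_force'])
command_gripper(.058,30); r.hold(.3); print(r.read_state()['contact_force'])
hit=r.move_straight(T(-.068,.09),speed=.1,max_force=5); print(hit)
r.move_straight(T(-.14,.14),speed=.25)
r.reach(np.array([.45,-.05,.35]),r.read_state()['eef_rot']); print(r.read_state()['time_s'])
for n,sl in(('scene',np.s_[130:230,260:380]),('top',np.s_[110:210,240:360])):
    a,d=snap(n,'u0'+n); im=cv2.resize(a[sl],None,fx=6,fy=6,interpolation=cv2.INTER_CUBIC); cv2.imwrite('pics/z15%s.png'%n,im[:,:,::-1])
E
```

```text
True [-4.25058936e-04  7.32062174e-05  9.40786047e-04] [-0.8580345   0.02126587  5.62090639]
[-0.01503256 -0.20456879  0.45295905]
False
44.15
```

View pics/z15scene.png

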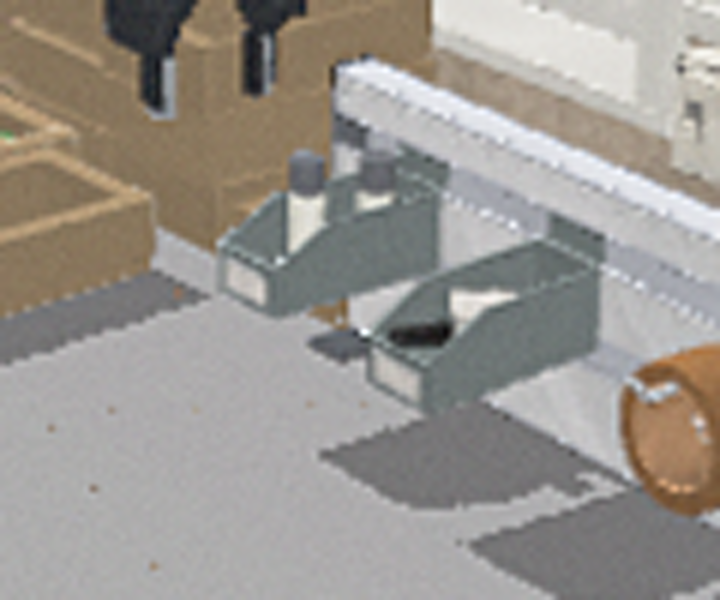

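View pics/z15top.png

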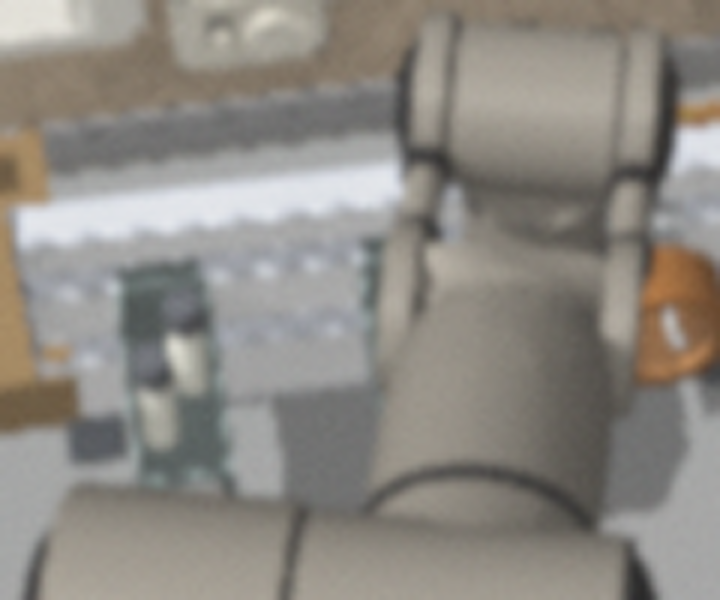

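The tape is in the bin behind the cap, at scene px ≈(340,180). I'll move the arm aside for a clear top view and check height and tilt.

```bash
python3 - <<'E'
from h import *
q=r.read_state()['joint_positions'].copy(); q[0]=-1.0; r.movej(q)
for n,sl in(('scene',np.s_[130:230,260:380]),('top',np.s_[110:210,240:360])):
    a,d=snap(n,'v0'+n); im=cv2.resize(a[sl],None,fx=6,fy=6,interpolation=cv2.INTER_CUBIC); cv2.imwrite('pics/z16%s.png'%n,im[:,:,::-1])
    P=cloud(n,d.astype(float)); P[...,2]+=.0018; ok=d>0
    mid=panel(-.073,.005,-.030); L=binR(PYAW,0).inv().apply((P-mid).reshape(-1,3)).reshape(P.shape)
    hsv=cv2.cvtColor(a,cv2.COLOR_RGB2HSV)
    ins=ok&(abs(L[...,0])<.072)&(abs(L[...,1])<.028)&(abs(L[...,2])<.06)
    for nm,m in(('white',ins&(hsv[...,2]>170)),('black',ins&(hsv[...,2]<60))):
        f=L[m]; 
        if len(f): print(n,nm,len(f),np.percentile(f,[3,50,97],axis=0).round(3).tolist())
    if n=='scene':
        k=L[ok&(abs(L[...,1]+.032)<.007)&(abs(L[...,0])<.07)&(abs(L[...,2])<.07)]
        xs,zs=[],[]
        for x0 in np.arange(-.07,.069,.02):
            c=k[(k[:,0]>x0)&(k[:,0]<x0+.02)]
            if len(c)>5: xs.append(x0+.01);zs.append(np.percentile(c[:,2],5))
        print(np.round(zs,4),'slope deg',np.degrees(np.polyfit(xs,zs,1)[0]))
        l=L[ok&(L[...,2]>.036)&(L[...,2]<.065)&(abs(L[...,0]-.075)<.012)&(abs(L[...,1])<.026)]; print('lip region',len(l),np.median(l,0))
print(r.read_state()['time_s'])
E
```

```text
scene white 48 [[-0.071, -0.025, -0.056], [-0.011, -0.008, 0.014], [0.072, 0.019, 0.058]]
scene black 24 [[-0.07, -0.012, -0.004], [-0.052, -0.004, 0.004], [-0.03, 0.004, 0.011]]
[-0.0355 -0.034  -0.0316 -0.0328 -0.0294 -0.0284 -0.0516] slope deg -3.5571727361377867
lip region 57 [ 0.07445156 -0.00199748  0.05324422]
45.5667
```

View pics/z16top.png

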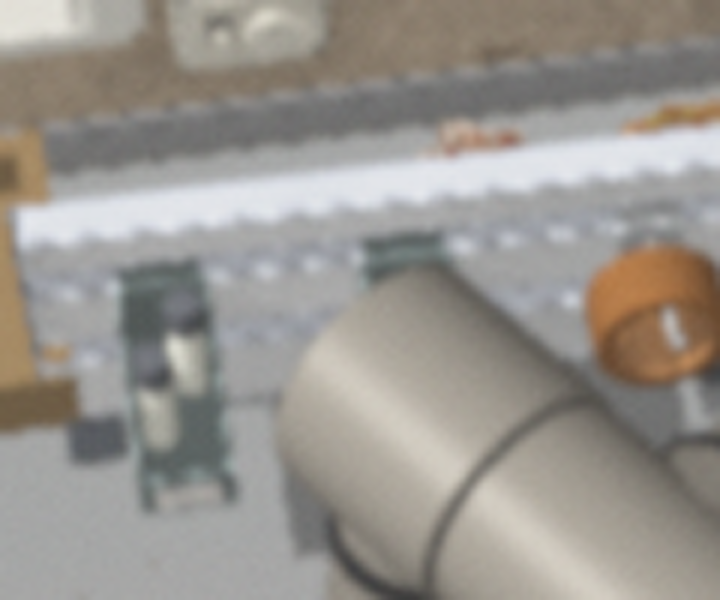

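View pics/z16scene.png

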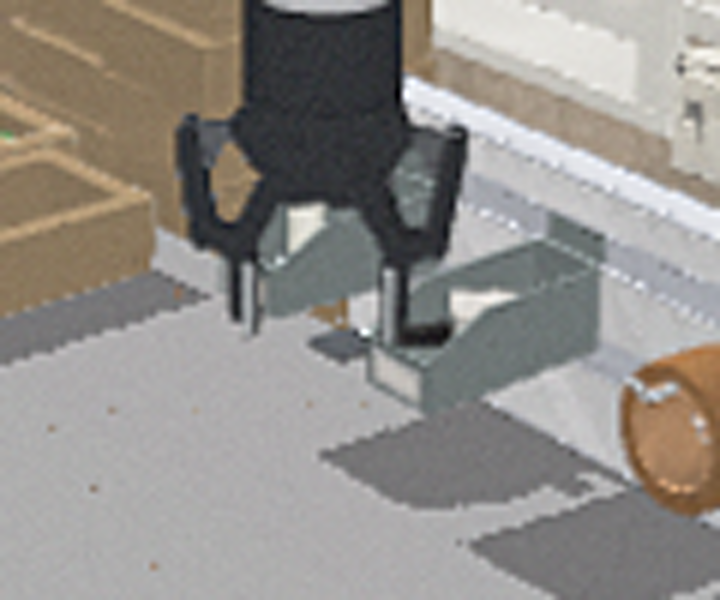

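Pen cap top is about +4 mm and tape top about +14 mm relative to bin_mid, both below the rim. I'll check the sag better with a lower-edge line fit, using the fixed hung bin as a level control.

```bash
python3 - <<'E'
from h import *
D=np.load('pics/u0scene.npz'); im=D['im'].astype(float); K,R,t=cam('scene'); o=-R.T@t
def edge(ysurf,xs,z0):
    # per image column find strongest vertical gradient near predicted lower side edge, subpixel
    A=panel(xs[0],ysurf,z0);Bp=panel(xs[1],ysurf,z0); a,b=proj('scene',[A,Bp]); print(a,b)
    g=im.mean(2); us=np.arange(int(min(a[0],b[0]))+2,int(max(a[0],b[0]))-1); pts=[]
    for u in us:
        v0=a[1]+(b[1]-a[1])*(u-a[0])/(b[0]-a[0]); vs=np.arange(int(v0)-5,int(v0)+6)
        gr=np.abs(g[vs+1,u]-g[vs-1,u]); w=np.where(gr>.4*gr.max(),gr,0); j=gr.argmax(); w[np.abs(np.arange(len(vs))-j)>1]=0
        v=(w*vs).sum()/w.sum()
        ray_=R.T@(np.linalg.inv(K)@[u,v,1]); s=((panel(0,ysurf,0)-o)@PT)/(ray_@PT); X=o+s*ray_
        pts.append([(X-G0)@PN,X[2]-.15])
    p=np.array(pts)
    for _ in range(3):
        c=np.polyfit(p[:,0],p[:,1],1); e=p[:,1]-np.polyval(c,p[:,0]); p=p[abs(e)<max(2*np.median(abs(e)),.001)]
    print(len(p),'slope deg (+ = back higher)',np.degrees(c[0]),'rms',e.std(),'z at -.073:',np.polyval(c,-.073))
edge(.005-.032,(-.146,0),-.062)
edge(.174-.032,(-.146,-.02),-.060)
E
```

```text
[330.61292245 197.33467611] [358.9609332  187.91627798]
13 slope deg (+ = back higher) -0.0972713554930681 rms 0.0011449374453047286 z at -.073: -0.06487407924922638
[304.64238302 182.31692693] [328.69269886 175.12716824]
12 slope deg (+ = back higher) 0.6126369100257847 rms 0.0025350916259344624 z at -.073: -0.06400286066994125
```

The edge fit was poor (only 13 columns kept), so I compared pictures instead. The front-bottom corner sits at scene v ≈198.6 both right after release and with the contents in. Against the level, gripped pose it dropped about 2.1 px (≈6 mm over 146 mm, or 2.4°), which fits the stated sag and is inside the 5° limit. Handing in.

```bash
python3 - <<'E'
from h import *
print(r.read_state()['contact_force'],r.read_state()['time_s']); r.finish_job()
E
```

```text
[ 0.05589035 -0.28552476 -0.14943313] 45.5667
the job is handed in; nothing more can be done
```

I hung the empty grey bin in the upper groove, between the other hanging bin and the peg hook, then put the marker and the small tape roll into it. The job was handed in at 45.6 s, and no verdict was reported. I gripped the bin 20° off vertical, touched its lip to the panel for an exact distance, then fed it in at 34° and swung it down.

**Last checks:**
- **Contents:** the pictures show both items in the bin. Depth puts the visible top of the pen's cap at about +4 mm and the tape's upper side at about +14 mm from the bin's centre, below the rim at +30 mm.
- **Seating:** the hook rested at its seated height when lowered, about −30.5 mm against −30 expected. The front corner has not moved since release.
- **Robot:** the arm was clear of everything, with wrist force close to zero. I planned paths clear of the scissors and gift box but did not re-measure their positions.

**Checks that disagreed:**
- **Sag:** the depth profile gave 3.3–4°, comparing pictures before and after release gave about 2.4°, and an edge fit with few usable points gave about 0°. All are below the 5° limit and roughly in line with the stated 3° sag.
- **Final top view:** the arm still hid most of the bin, so the contents check rests on the scene camera alone.

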